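Set the signal generator for the flame tube and switch it on

TASK

Get the blue sloping-front signal generator ready to drive the flame tube. With its output still switched off, turn the small silver level knob all the way down to zero (anticlockwise to its stop) and turn the big frequency dial until its red line points at the middle of the yellow tape mark; only then push the red-tipped output switch fully over, up the panel, to on, let go, and leave everything else on the table where it stands.

Things in the scene. Friction and masses are not known exactly. Their poses are not given: they have to be found in the camera images.
- generator: Signal generator, fixed: blue case 220 mm deep (x), 300 mm wide (y), 173 mm high at the back, 75 mm at the front lip. Origin: centre of its underside; x points to its back (away from the operator), y to the operator's left, z up. Does not move.
- panel (a point): Centre of the black control panel's surface; axes as the case's. The panel slopes up from the front lip (case x -110 mm, z 75 mm) to x +60 mm, z 173 mm: 30 degrees from level, so the controls' axes lean 30 degrees from vertical towards the operator. Sockets, screws and keys on it stand under 10 mm proud.
- dial_grip (a point): On the axis of the frequency dial, 23 mm above the panel, half-way up its grip. The dial is a silver disc of 84 mm diameter, its top 7 mm above the panel, carrying a round black fluted grip of 38 mm diameter from 7 to 34 mm above the panel. z: out of the panel along the axis; x and y turn with the dial. Friction about 0.05 N m holds it where it is left.
- cursor_tip (a point): Outer end of the dial's red line (3 mm wide), on the rim of the silver disc, 42 mm from the axis, 7 mm above the panel; turns with the dial.
- tape_tip (a point): Where the red line's outer end must come: the point of the disc's rim (42 mm from the axis, 7 mm above the panel) right beside the yellow tape mark, a strip 8.5 mm wide stuck on the panel 45 to 64 mm from the axis. It does not move.
- dial (a joint): Frequency dial, rad, 0 to 4.71 between stops, grows clockwise seen looking down onto the panel. At 0 the red line points down the panel and 45 degrees to the operator's left (half past seven); at 2.36 straight up the panel. Starts 0.5 to 1.5 rad short of the tape mark.
- level_grip (a point): Point on the axis of the level knob, 18 mm above the panel surface: a round silver knob of 26 mm diameter with a red line on top, 6 to 30 mm above the panel, on a black base flange of 32 mm. z: the panel normal, out of the panel; x and y turn with the knob. Friction about 0.03 N m.
- level (a joint): Level knob, rad, 0 (zero level, anticlockwise stop) to 4.71, grows clockwise seen looking down onto the panel; at 0 its line points to half past seven. Starts at 0.6 to 1.3.
- output_tip (a point): Tip of the output switch, a toggle bat 30 mm long from its pivot on the panel surface, upper half red and 8 mm thick. It leans 16 degrees from the panel normal: down the panel (to the operator) when off, up the panel when on. It moves stiffly (about 2 N at the tip), without a snap, and stays where it is left: push it right over to its stop.
- output (a joint): Output switch, rad: 0 off (leaning down the panel, its stop), 0.56 on (leaning up the panel, its other stop).
- speaker_mid (a point): Centre of a loose loudspeaker driver, black, 100 mm diameter, 44 mm high, lying on the table to the right front of the generator. Leave it.
- pot_mid (a point): Centre of a small white pot with yellow cap, 44 mm diameter, 62 mm high, on the table to the left front of the generator. Leave it.
- brick_mid (a point): Centre of a black power adapter, 110 x 50 x 32 mm, lying to the left of the generator. Leave it.
- spray_mid (a point): Centre of a white and yellow spray can, 52 mm diameter, 170 mm high, standing to the right of the generator. Leave it.

How it is judged (in metres and radians):
On the way, in this order (a step that is already met when the one before it is completed fails the run):
1. with the output still off, the level knob is at zero and the red line of the dial points at the tape mark (value of joint level below 0.1 rad and distance between cursor_tip and tape_tip below 0.004 m and value of joint output below 0.15 rad), for 0.2 s.
2. the output switch is pushed fully over to on (value of joint output above 0.46 rad), for 0.2 s.
At the end, for the whole second after the job is handed in: Level knob within 0.1 rad of its zero stop, the outer end of the dial's red line within 4 mm of the rim point at the tape mark (about 5 degrees), output switch over in its on position, dial at rest; bystanders not moved more than 25 mm (value of joint level below 0.1 rad and distance between cursor_tip and tape_tip below 0.004 m and value of joint output above 0.46 rad and velocity of joint dial between -0.05 and 0.05 rad/s); the robot touches nothing.
It fails at once if the output is switched on while the level is not at zero or the dial is off the mark (value of joint output above 0.35 rad and (value of joint level above 0.15 rad or distance between cursor_tip and tape_tip above 0.006 m)).
It fails at once if a bystander is moved by more than 25 mm (distance of any of speaker_mid, pot_mid, brick_mid, spray_mid from where it was at the start of the episode above 0.025 m).
It also fails if it takes over 70 s, if anything falls off the work surface, if the arm or the gripper's body presses on something with over 40 N, if the wrist force passes 120 N, or if a joint passes its speed limit or range.

ROBOT

A 7-joint arm with a two-finger parallel gripper is mounted at the origin on the work surface. World frame = base frame: x ahead of the robot, y to its left, z up, the work surface at z = 0. Lengths are in mm, angles in rad, forces in N, time in s.
With the tool pointing down it reaches from about 350 to 900 mm from the base axis. Payload 8.1 kg.
Tool frame: the origin (TCP) lies at the very end of the fingers, on their centre line; the grasp point (between the pads) lies 19 mm behind it; z points along the fingers, y is the line along which they close (so a half turn about z gives the same grasp; the last joint's range is limited). The gripper opens to 85 mm and grips with 20 to 120 N. Pads are 22 mm wide; open, the fingers measure 114 mm over their backs; the gripper's body (76 mm by 85 mm) begins 54 mm behind the grasp point. The pads swing forward as they close: fully open they stand 13 mm farther back than shut.
Start: joints at [1.158, 0.434, 0.025, 1.573, -0.012, 1.134, -0.075], TCP at [190.519, -595.269, 195.123] pointing down, gripper open.
Joint ranges: [-2.62, 2.62], [-0.44, 2.09], [-1.27, 1.32], [0.08, 2.57], [-1.32, 4.46], [0.12, 2], [-2.74, 2.74]. Speed limits (rad/s): [2.22, 2.22, 3.01, 3.01, 3.14, 3.14, 3.14].

INTERFACE

Orientations are given as [roll, pitch, yaw] about the fixed x, y, z axes, in that order (R = Rz(yaw) Ry(pitch) Rx(roll)).
In Python, from cell import env gives the robot as it stands.
- The arm moves only by the tool play_rows, never from a script. Its argument "series" is a list of rows, each a list of 5 numbers: the finger opening in m, from 0 to 0.0854, then the shift along the tool's x, y, z in m, then the turn about the tool's z in degrees. A call has exactly 8 rows; each row is the pose to reach, as a shift and turn from the pose commanded when the call began, along the tool's axes at that moment; what a row does not reach only later rows make up. A row lasts 1/8 s, in which the tool goes at most 62.5 mm and 10.7 degrees, less where a joint would pass 70% of its speed; a pose out of reach is approached as far as the arm can. A call with a gripper value outside its range is refused whole. The fingers move at their own pace and stop on an object; "grip_force" is the grip in N (left out, the last holds). Time passes only in rows, so rows that repeat a pose let the fingers close, or fill a call up. It gives the time, the measured TCP pose, the force, the opening and the grip force at its end, in the units of the state.
- env.state(): the state, without advancing time (a new reading comes with each control period).
- env.capture(name): name is "scene" or "top" or "wrist"; returns a dict with "frame" (400x640x3 uint8, red, green, blue), "fovy" (degrees; the focal length in pixels is half the picture's height over the tangent of half this angle, whatever the lens; pixels are square), "cx", "cy" (the principal point, pixels), "world_to_cam" (4x4, takes a point from world to camera coordinates). Camera axes: x right, y down, z forward; pixel columns grow to the right and rows downward; lengths in mm; the calibration is good to about 2 mm. The wrist camera is an equidistant fisheye: a pixel r from the principal point sees the ray r / f radians off the axis. A picture is of the moment at which its call begins. There is no depth.
- env.job_done(): hands the job in; it is judged then, once.
The state is a dict: "clock": time; "q": joint angles; "joint_vel": joint speeds; "tau": joint torques, N m; "position": TCP position; "orientation": TCP orientation; "contact_force": force on the tool from outside, world axes, zero at the start; "wrist_torque": the same for the moment, N m; "finger_gap": finger opening in mm; "finger_force": force on a finger pad.
Only numpy, scipy, OpenCV 4.12 (cv2) and the standard library are available. Lean on these libraries where they do the work, as an engineer would, in place of code of your own. Each camera call takes 0.05 s, during which the arm holds its last target. There are 200 camera calls.

## Working session

There is one attempt and no reset: what is moved stays moved. The work goes in short steps, Python scripts to look and compute and a tool call to move; the robot and the scene stay as the last step left them, time stands still between calls to the robot, and variables do not carry over. Pictures are saved under pics/ and viewed, at most 10 in all, crops included, and the job is handed in when it is done.

Besides the shell and the picture viewer there is one more tool, called after "Emit:" by a JSON object that holds its "name" and its "arguments". play_rows: Moves the arm, as the interface text tells. Its arguments: {"type":"object","properties":{"series":{"type":"array","items":{"type":"array","items":{"type":"number"}}},"grip_force":{"type":"number"}},"required":["series"]}

```bash
ls; mkdir -p pics; python3 - <<'E'
from cell import env
import cv2,numpy as np
s=env.state();print(s)
for n in("scene","top"):
    c=env.capture(n);cv2.imwrite(f"pics/{n}0.png",c["frame"][:,:,::-1]);print(n,c["fovy"],c["cx"],c["cy"],np.round(c["world_to_cam"],4).tolist())
E
```

```text
pics
{'clock': 0.0, 'q': array([ 1.1584125 ,  0.43521562,  0.02497537,  1.57409922, -0.01161083,
        1.13402479, -0.07509623]), 'joint_vel': array([-0.00037153,  0.00014784, -0.00016274, -0.00137841,  0.00073942,
        0.0007181 , -0.00029598]), 'tau': array([-5.08623270e-04, -6.70475507e+01,  1.02454774e+00, -3.16214240e+01,
        1.55116845e-02,  1.24515232e-02,  3.83852353e-05]), 'position': array([ 190.30039992, -594.72119415,  194.32980397]), 'orientation': array([-3.13999660e+00,  1.36088278e-04,  3.09711122e-01]), 'contact_force': array([-0.84243053, -0.73195316, -0.22294261]), 'wrist_torque': array([ 0.00582062, -0.01124096, -0.02763273]), 'finger_force': 0.0, 'finger_gap': 85.33632976892564}
scene 50.01342852816723 316.6709983821893 203.13845753562848 [[-0.8357, 0.5492, 0.0047, 520.2029], [0.3448, 0.5313, -0.7738, -120.8881], [-0.4275, -0.6451, -0.6334, 1399.2197], [0.0, 0.0, 0.0, 1.0]]
top 57.127172602261986 314.6614612427744 197.8479288775986 [[0.023, -0.9991, -0.0364, 2.3004], [-0.991, -0.0179, -0.1327, 624.3264], [0.1319, 0.0391, -0.9905, 853.11], [0.0, 0.0, 0.0, 1.0]]
```

View pics/scene0.png

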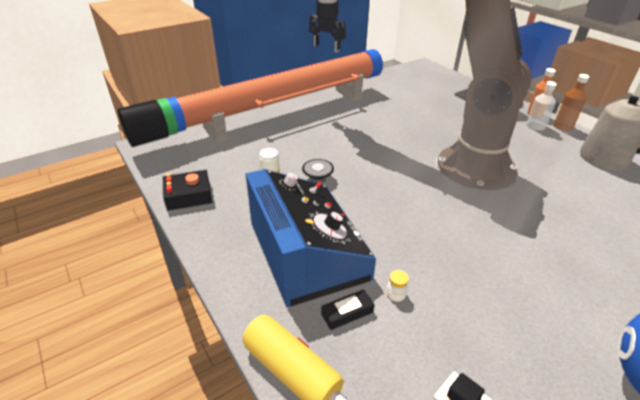

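View pics/top0.png

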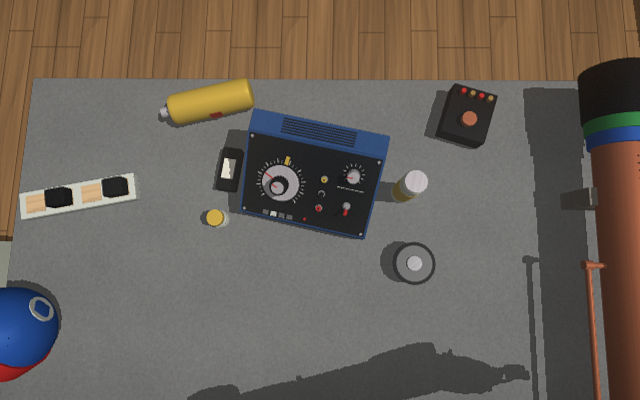

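```bash
python3 - <<'E'
import cv2
i=cv2.imread("pics/top0.png")[103:248,233:398];cv2.imwrite("pics/c0.png",cv2.resize(i,None,fx=4,fy=4,interpolation=cv2.INTER_CUBIC))
E
```

```text
(no output)
```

View pics/c0.png

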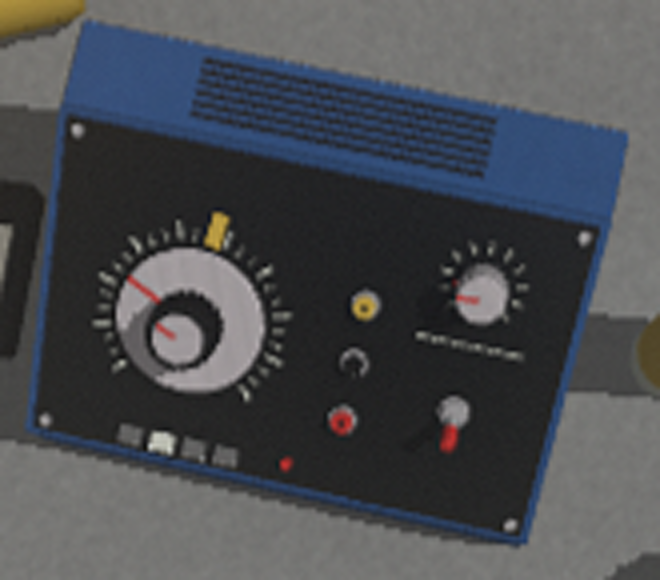

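```bash
cat > h.py <<'E'
import numpy as np,json,os
from scipy.optimize import least_squares
W=np.array([[0.023,-0.9991,-0.0364,2.3004],[-0.991,-0.0179,-0.1327,624.3264],[0.1319,0.0391,-0.9905,853.11]])
f=200/np.tan(np.radians(57.127172602261986/2));C=np.array([314.66146,197.84789])
def proj(P):
    p=P@W[:,:3].T+W[:,3];return p[:,:2]/p[:,2:]*f+C
def case2w(g,P):
    c,s=np.cos(g[2]),np.sin(g[2]);return np.asarray(P)@np.array([[c,-s,0],[s,c,0],[0,0,1]]).T+[g[0],g[1],0]
def pix(u): return np.asarray(u)/4.+[233,103]
A=np.radians(30)
U=np.array([np.cos(A),0,np.sin(A)]);Y=np.array([0,1.,0]);N=np.array([-np.sin(A),0,np.cos(A)])
P0=np.array([-25,0,124.])   # panel centre
def panel(u,y,n): return P0+u*U+y*Y+n*N   # u up the panel, y left, n out -> case coords
def ray2panel(g,uv,n):
    """pixel -> panel (u,y) at height n"""
    r=least_squares(lambda q:(proj(case2w(g,panel(q[0],q[1],n)[None]))-uv).ravel(),[0,0]);return r.x
E
python3 - <<'E'
from h import *
im=pix([(85,20),(627,131),(66,110),(610,222),(30,430),(523,545)])
P=[(110,150,173),(110,-150,173),(60,150,173),(60,-150,173),(-110,150,75),(-110,-150,75)]
r=least_squares(lambda g:(proj(case2w(g,P))-im).ravel(),[600,0,0]);g=r.x
print(g,np.round(r.fun.reshape(-1,2),2).tolist());np.save("g.npy",g)
for n,uv,h in[("dial disc c",(191,320),7),("gripcap",(178,340),34),("cursor",(128,278),7),("tape outer",(220,212),0),("tape inner",(215,248),0),("level top",(483,300),30),("level line end",(457,299),30),("sw base",(455,412),3),("sw tip",(449,442),29)]:
    q=ray2panel(g,pix(uv),h);print(n,np.round(q,1),np.round(case2w(g,panel(*q,h)),1))
E
```

```text
[ 6.63028870e+02  2.11915940e+01 -2.00804388e-01] [[-0.59, -0.38], [1.19, 0.27], [-1.49, -0.99], [0.74, 0.18], [-1.11, 0.57], [1.15, 0.23]]
dial disc c [-3.4 61.5] [644.4  87.7 128.3]
gripcap [-5.5 62.1] [629.6  91.3 150.7]
cursor [12.9 99.7] [665.9 122.3 136.5]
tape outer [58.9 55.8] [699.7  70.6 153.5]
tape inner [38.2 55.5] [682.1  73.9 143.1]
level top [ 51.7 -92.4] [649.3 -70.3 175.8]
level line end [ 49.2 -79.2] [649.8 -56.9 174.6]
sw base [-25.  -92.1] [597.5 -59.5 114.1]
sw tip [-31.8 -91.9] [579.  -55.5 133.2]
```

Emit:
{"name": "play_rows", "arguments": {"series": [[0.085,0.02,-0.01,-0.05,2],[0.085,0.06,-0.035,-0.08,5],[0.085,0.1,-0.06,-0.1,9],[0.085,0.14,-0.085,-0.1,13],[0.085,0.18,-0.11,-0.1,17],[0.085,0.22,-0.135,-0.1,21],[0.085,0.26,-0.16,-0.1,25],[0.085,0.295,-0.18,-0.1,29.2]], "grip_force": 30}}

```text
clock: 1.1
position: [417.5, -332.1, 294.9]
orientation: [-3.141, 0.0, -0.201]
contact_force: [0.5, -0.2, -0.3]
finger_gap: 85.2
finger_force: 0.0
```

```bash
cat > m.py <<'E'
import sys
from h import *
from cell import env
def to(p,yaw=None):
    """print shift in tool axes (mm) and turn (deg) from the measured pose to world p, yaw"""
    s=env.state();c=s["position"];y=s["orientation"][2];d=np.array(p)-c
    print("pos",np.round(c,1),"yaw",round(y,4),"q",np.round(s["q"],2),"t",round(s["clock"],2),"F",np.round(s["contact_force"],1),"gap",round(s["finger_gap"],1))
    print("shift mm",np.round([d[0]*np.cos(y)+d[1]*np.sin(y),d[0]*np.sin(y)-d[1]*np.cos(y),-d[2]],1),"turn",0 if yaw is None else round(np.degrees(y-yaw),1))
g=np.load("g.npy")
def pt(u,y,n): return case2w(g,panel(u,y,n))
E
python3 -c "
from m import *
to([640,-70,300],g[2])"
```

```text
pos [ 417.5 -332.1  294.9] yaw -0.2013 q [ 0.62  0.22 -0.06  1.63  0.01  1.29 -1.21] t 1.1 F [ 0.5 -0.2 -0.3] gap 85.2
shift mm [ 165.6 -301.3   -5.1] turn -0.0
```

Emit:
{"name": "play_rows", "arguments": {"series": [[0.04,0.02,-0.037,-0.005,0],[0.04,0.045,-0.08,-0.005,0],[0.04,0.07,-0.125,-0.005,0],[0.04,0.095,-0.17,-0.005,0],[0.04,0.12,-0.215,-0.005,0],[0.04,0.14,-0.26,-0.005,0],[0.04,0.155,-0.29,-0.005,0],[0.04,0.155,-0.3,-0.005,0]]}}

```text
clock: 2.1
position: [628.8, -68.0, 299.0]
orientation: [-3.141, 0.002, -0.197]
contact_force: [0.0, -0.8, 1.3]
finger_gap: 40.0
finger_force: 0.0
```

```bash
python3 -c "
from m import *
import cv2,pickle
to(pt(52,-92,14),g[2])
c=env.capture('wrist');pickle.dump(c,open('w1.pkl','wb'));cv2.imwrite('pics/w1.png',c['frame'][:,:,::-1]);print(c['fovy'],c['cx'],c['cy'],np.round(c['world_to_cam'],4).tolist())"
```

```text
pos [628.8 -68.  299. ] yaw -0.1967 q [ 0.15  0.4  -0.19  1.37  0.08  1.38 -1.81] t 2.1 F [ 0.  -0.8  1.3] gap 40.0
shift mm [ 28.8  -2.1 136.9] turn 0.2
65.70646984690485 322.96392922835315 199.3924908120763 [[-0.194, -0.981, -0.0011, 55.7662], [-0.9386, 0.1853, 0.2911, 534.9578], [-0.2853, 0.0575, -0.9567, 661.8196], [0.0, 0.0, 0.0, 1.0]]
```

View pics/w1.png

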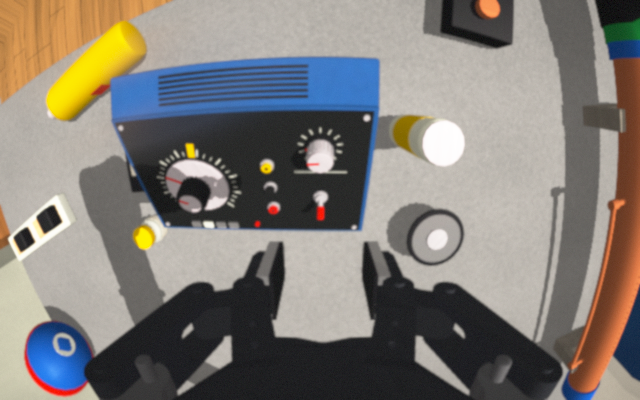

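```bash
python3 - <<'E'
import cv2
i=cv2.imread("pics/w1.png")[50:240,108:386];cv2.imwrite("pics/c1.png",cv2.resize(i,(278*57//20,190*57//20),interpolation=cv2.INTER_CUBIC))
E
```

```text
(no output)
```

View pics/c1.png

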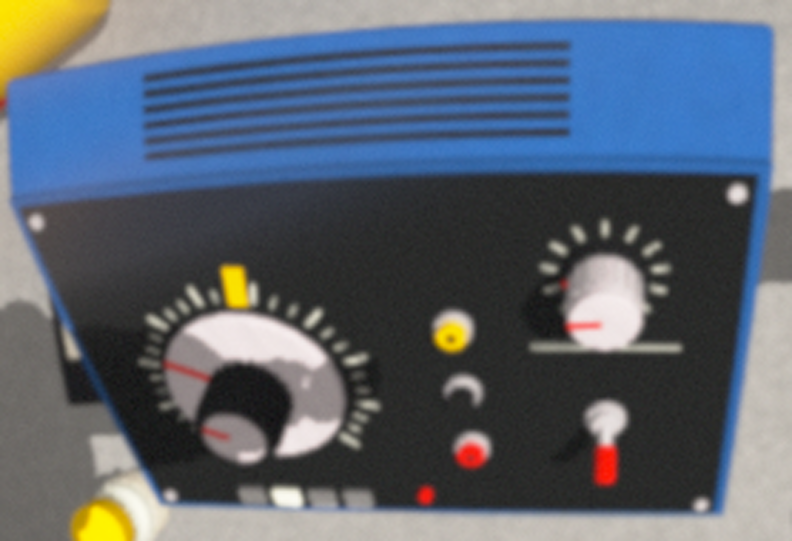

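```bash
cat >> h.py <<'E'
import pickle,cv2
def wproj(c,P):
    p=P@c["world_to_cam"][:3,:3].T+c["world_to_cam"][:3,3];ff=200/np.tan(np.radians(c["fovy"]/2))
    r=np.linalg.norm(p[:,:2],axis=1);th=np.arctan2(r,p[:,2]);return p[:,:2]/r[:,None]*(th*ff)[:,None]+[c["cx"],c["cy"]]
def wray(c,g,uv,n):
    return least_squares(lambda q:(wproj(c,case2w(g,panel(q[0],q[1],n)[None]))-uv).ravel(),[0,0]).x
E
python3 - <<'E'
from h import *
c=pickle.load(open("w1.pkl","rb"));wp=lambda u:np.asarray(u)/2.85+[108,50]
im=wp([(10,82),(772,28),(14,203),(768,170),(166,502),(722,514)])
im0=pix([(85,20),(627,131),(66,110),(610,222),(30,430),(523,545)])
P=[(110,150,173),(110,-150,173),(60,150,173),(60,-150,173),(-110,150,75),(-110,-150,75)]
g0=np.load("g.npy")
r=least_squares(lambda g:(wproj(c,case2w(g,P))-im).ravel(),g0);g=r.x
print(g,np.round(r.fun.reshape(-1,2),2).tolist())
r=least_squares(lambda g:np.r_[(wproj(c,case2w(g,P))-im).ravel(),(proj(case2w(g,P))-im0).ravel()],g0);g=r.x;print(g);np.save("g.npy",g)
for n,uv,h in[("dial disc c",(256,385),7),("gripcap",(233,438),34),("cursor",(165,364),7),("tape outer",(233,266),0),("tape inner",(238,307),0),("level top",(604,322),30),("level line end",(569,326),30),("sw tip",(605,484),29)]:
    q=wray(c,g,wp(uv),h);print(n,np.round(q,1))
for n,uv,h in[("dial disc c",(191,320),7),("gripcap",(178,340),34),("cursor",(128,278),7),("tape outer",(220,212),0),("tape inner",(215,248),0),("level top",(483,300),30),("sw base",(455,412),3)]:
    print(n,np.round(ray2panel(g,pix(uv),h),1))
E
```

```text
[ 6.62054916e+02  2.23817518e+01 -2.00640174e-01] [[-2.2, -0.12], [1.45, -0.65], [-2.08, -0.08], [2.15, -0.62], [-2.06, 1.69], [0.27, 1.25]]
[ 6.62267749e+02  2.20809256e+01 -2.00687858e-01]
dial disc c [-0.3 58.6]
gripcap [-4.6 62.5]
cursor [12.9 99.4]
tape outer [58.2 54.3]
tape inner [37.4 58.1]
level top [ 52.4 -91.5]
level line end [ 50.5 -79.4]
sw tip [-37.  -91.7]
dial disc c [-2.5 60.7]
gripcap [-4.5 61.3]
cursor [13.9 98.9]
tape outer [59.9 55. ]
tape inner [39.2 54.7]
level top [ 52.6 -93.1]
sw base [-24.  -92.8]
```

```bash
python3 -c "
from m import *
p=pt(52.5,-92.3,20);p[2]-=5;print(p)
to(p,g[2])"
```

```text
[654.12462159 -70.45297961 162.57050808]
pos [628.3 -67.8 299.2] yaw -0.1967 q [ 0.15  0.4  -0.19  1.37  0.08  1.38 -1.81] t 2.15 F [-0.1  1.  -0.5] gap 40.0
shift mm [ 25.9  -2.4 136.7] turn 0.2
```

Emit:
{"name": "play_rows", "arguments": {"series": [[0.04,0.01,-0.002,0.0,6],[0.04,0.02,-0.002,0.02,13],[0.04,0.026,-0.002,0.045,20],[0.04,0.026,-0.002,0.065,25],[0.04,0.026,-0.002,0.085,25],[0.04,0.026,-0.002,0.1,25],[0.04,0.026,-0.002,0.108,25],[0.04,0.026,-0.002,0.108,25]], "grip_force": 20}}

```text
clock: 3.15
position: [653.7, -74.3, 191.9]
orientation: [3.141, 0.0, -0.637]
contact_force: [-0.2, 0.1, -0.4]
finger_gap: 39.9
finger_force: 0.0
```

```bash
python3 -c "
from m import *
p=pt(52.5,-92.3,20);p[2]-=5
to(p,g[2]-np.radians(25))"
```

```text
pos [653.7 -74.3 191.9] yaw -0.6366 q [ 0.1   0.5  -0.1   1.48  0.05  1.17 -2.22] t 3.15 F [-0.2  0.1 -0.4] gap 39.9
shift mm [-1.9 -3.3 29.3] turn 0.0
```

Emit:
{"name": "play_rows", "arguments": {"series": [[0.04,-0.002,-0.003,0.0,0],[0.04,-0.002,-0.003,0.008,0],[0.04,-0.002,-0.003,0.016,0],[0.04,-0.002,-0.003,0.022,0],[0.04,-0.002,-0.003,0.027,0],[0.04,-0.002,-0.003,0.029,0],[0.04,-0.002,-0.003,0.029,0],[0.04,-0.002,-0.003,0.029,0]]}}

```text
clock: 4.15
position: [654.4, -70.3, 163.4]
orientation: [-3.141, -0.0, -0.636]
contact_force: [0.4, -0.2, -0.4]
finger_gap: 39.9
finger_force: 0.0
```

```bash
python3 -c "
from m import *
p=pt(52.5,-92.3,20);p[2]-=5
to(p,g[2]-np.radians(25))"
```

```text
pos [654.4 -70.3 163.4] yaw -0.6363 q [ 0.09  0.52 -0.11  1.52  0.06  1.11 -2.23] t 4.15 F [ 0.4 -0.2 -0.4] gap 39.9
shift mm [-0.1  0.2  0.8] turn 0.0
```

Emit:
{"name": "play_rows", "arguments": {"series": [[0.02,0,0,0,0],[0.02,0,0,0,0],[0.02,0,0,0,0],[0.02,0,0,0,-10],[0.02,0,0,0,-20],[0.02,0,0,0,-30],[0.02,0,0,0,-40],[0.02,0,0,0,-50]], "grip_force": 25}}

```text
clock: 5.15
position: [654.2, -70.3, 163.1]
orientation: [3.141, -0.0, 0.242]
contact_force: [-0.2, -0.9, -0.2]
finger_gap: 20.1
finger_force: 0.0
```

```bash
python3 -c "
from m import *
s=env.state();print(s['finger_force'],s['wrist_torque'])
p=pt(52.5,-92.3,20);p[2]-=5
to(p,g[2]+np.radians(25))"
```

```text
0.0 [-0.00041517 -0.03977345 -0.0001668 ]
pos [654.2 -70.3 163.1] yaw 0.2421 q [ 0.23  0.54 -0.31  1.5   0.18  1.13 -1.45] t 5.15 F [-0.2 -0.9 -0.2] gap 20.1
shift mm [-0.1  0.1  0.6] turn 0.4
```

```bash
python3 -c "
from m import *
c=env.capture('wrist');pickle.dump(c,open('w2.pkl','wb'));cv2.imwrite('pics/w2.png',c['frame'][:,:,::-1])"
```

```text
(no output)
```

View pics/w2.png

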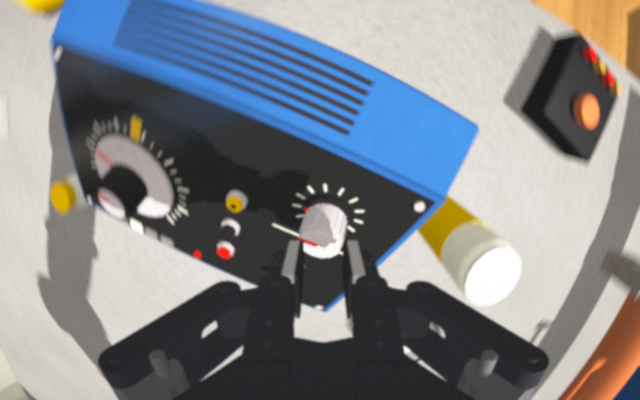

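```bash
python3 - <<'E'
from m import *
c=pickle.load(open('w2.pkl','rb'));s=env.state()
y=s['orientation'][2];t=s['position'];X=np.array([np.cos(y),np.sin(y),0]);T=np.array([np.sin(y),-np.cos(y),0])
for r in (0,6,13,25): 
    for dx in(-11,11): print(r,dx,np.round(wproj(c,np.array([t+T*k+X*dx+[0,0,r] for k in(-10,10)])),0).tolist())
print("knob top/base",wproj(c,np.array([pt(52.5,-92.3,30),pt(52.5,-92.3,0)])).round())
i=c['frame'][170:320,230:420,::-1];cv2.imwrite('pics/c2.png',cv2.resize(i,None,fx=4,fy=4,interpolation=cv2.INTER_CUBIC))
E
```

```text
0 -11 [[308.0, 246.0], [339.0, 246.0]]
0 11 [[307.0, 214.0], [340.0, 214.0]]
6 -11 [[307.0, 251.0], [340.0, 250.0]]
6 11 [[306.0, 217.0], [340.0, 217.0]]
13 -11 [[307.0, 256.0], [340.0, 256.0]]
13 11 [[306.0, 222.0], [341.0, 221.0]]
25 -11 [[306.0, 265.0], [341.0, 265.0]]
25 11 [[305.0, 230.0], [342.0, 229.0]]
knob top/base [[319. 246.]
 [330. 210.]]
```

View pics/c2.png

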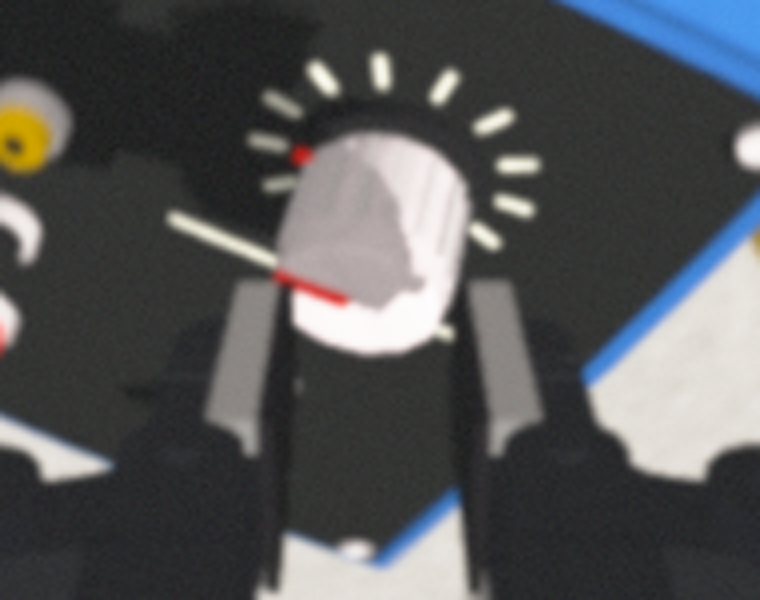

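Emit:
{"name": "play_rows", "arguments": {"series": [[0.04,0,0,0,0],[0.04,0,0,0,10],[0.04,0,0,0,20],[0.04,0,0,0,30],[0.04,0,0,0,40],[0.04,0,0,0.003,50],[0.04,0,0,0.007,50],[0.04,0,0,0.01,50]]}}

```text
clock: 6.2
position: [654.1, -70.1, 152.8]
orientation: [3.141, 0.0, -0.634]
contact_force: [0.1, 0.0, 0.0]
finger_gap: 39.8
finger_force: 0.0
```

Emit:
{"name": "play_rows", "arguments": {"series": [[0.022,0,0,0.0,0],[0.022,0,0,0.0,0],[0.022,0,0,0,0],[0.022,0,0,0,0],[0.022,0,0,0,0],[0.022,0,0,0,0],[0.022,0,0,0,0],[0.022,0,0,0,0]]}}

```text
clock: 7.2
position: [654.2, -70.3, 153.1]
orientation: [3.142, -0.0, -0.636]
contact_force: [0.5, 0.4, -0.3]
finger_gap: 21.9
finger_force: 0.0
```

```bash
python3 -c "
from m import *
p=pt(52.5,-92.3,20);p[2]-=5
to(p,g[2]-np.radians(25))
c=env.capture('wrist');pickle.dump(c,open('w3.pkl','wb'))
i=c['frame'][150:300,230:420,::-1];cv2.imwrite('pics/c3.png',cv2.resize(i,None,fx=4,fy=4,interpolation=cv2.INTER_CUBIC))"
```

```text
pos [654.2 -70.3 153.1] yaw -0.6362 q [ 0.09  0.53 -0.11  1.53  0.06  1.09 -2.23] t 7.2 F [ 0.5  0.4 -0.3] gap 21.9
shift mm [ 0.1  0.2 -9.5] turn 0.0
```

View pics/c3.png

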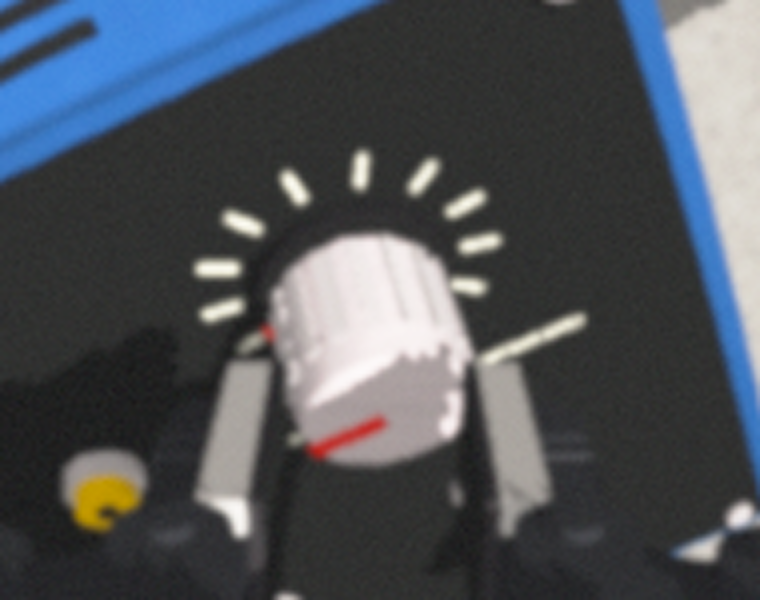

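```bash
python3 - <<'E'
from m import *
for k in(1,2,3):
    c=pickle.load(open(f'w{k}.pkl','rb'));G=c['frame'].mean(2)
    for y in(246,255,262): print(k,y,'L',G[y,262:308].astype(int).tolist(),'R',G[y,340:385].astype(int).tolist())
    w=c['world_to_cam'];print('cam',-w[:3,:3].T@w[:3,3])
E
```

```text
1 246 L [189, 188, 190, 183, 168, 140, 119, 112, 110, 112, 112, 111, 111, 109, 101, 84, 61, 39, 35, 32, 62, 108, 150, 177, 185, 186, 186, 185, 187, 190, 189, 190, 190, 190, 191, 192, 190, 193, 194, 194, 193, 190, 190, 189, 187, 188] R [194, 192, 189, 191, 191, 189, 188, 185, 186, 187, 187, 185, 188, 191, 191, 188, 190, 186, 186, 185, 182, 174, 151, 110, 65, 36, 28, 41, 66, 90, 109, 116, 116, 116, 117, 117, 116, 120, 132, 153, 172, 184, 186, 187, 187]
1 255 L [49, 72, 94, 105, 111, 110, 112, 111, 110, 110, 110, 105, 89, 63, 43, 30, 26, 27, 24, 28, 43, 86, 138, 176, 191, 192, 191, 190, 192, 193, 193, 192, 190, 191, 189, 188, 190, 193, 194, 196, 192, 194, 193, 192, 188, 189] R [189, 189, 186, 187, 187, 189, 188, 192, 189, 189, 192, 193, 190, 188, 188, 188, 188, 189, 186, 187, 183, 168, 127, 74, 37, 28, 27, 22, 32, 33, 44, 70, 95, 112, 117, 117, 118, 118, 116, 118, 118, 113, 100, 77, 49]
1 262 L [102, 110, 111, 111, 109, 111, 112, 113, 108, 100, 82, 55, 36, 30, 29, 29, 26, 27, 24, 25, 36, 66, 121, 170, 188, 192, 193, 195, 191, 193, 191, 192, 191, 193, 192, 194, 192, 189, 191, 190, 189, 1
[... 2116 characters left out ...]
6, 44, 44, 44, 46, 43, 48, 77, 114, 142, 155, 161] R [216, 236, 240, 234, 195, 124, 68, 38, 39, 45, 63, 99, 134, 155, 162, 163, 164, 165, 167, 162, 164, 158, 140, 107, 70, 53, 47, 46, 50, 49, 50, 48, 48, 50, 48, 50, 48, 46, 47, 49, 44, 47, 49, 47, 47]
3 262 L [52, 41, 34, 35, 29, 35, 39, 42, 42, 39, 46, 41, 42, 43, 41, 43, 39, 42, 67, 99, 135, 156, 162, 163, 164, 165, 167, 163, 163, 162, 154, 126, 90, 58, 43, 44, 44, 43, 46, 47, 49, 52, 48, 50, 60, 72] R [57, 51, 48, 46, 40, 36, 36, 30, 35, 40, 41, 57, 86, 127, 152, 162, 165, 165, 165, 166, 164, 163, 164, 157, 134, 101, 70, 59, 58, 60, 56, 60, 60, 56, 57, 60, 58, 54, 49, 49, 48, 45, 48, 45, 49]
cam [ 713.94362796 -113.89896286  331.7233574 ]
```

Emit:
{"name": "play_rows", "arguments": {"series": [[0.04,0,0,0.0,0],[0.04,0,0,0.0,0],[0.04,0,0,0.002,0],[0.04,0,0,0.004,0],[0.04,0,0,0.006,0],[0.04,0,0,0.008,0],[0.04,0,0,0.01,0],[0.04,0,0,0.012,0]]}}

```text
clock: 8.25
position: [654.2, -70.3, 141.0]
orientation: [3.142, -0.0, -0.636]
contact_force: [-0.8, -0.6, -0.3]
finger_gap: 40.1
finger_force: 0.0
```

```bash
python3 - <<'E'
from m import *
to(pt(52.5,-92.3,20))
c=env.capture('wrist');pickle.dump(c,open('w4.pkl','wb'))
t=np.array([654.3,-70.3,141]);print(wproj(c,t[None]+[[0,0,0]]), wproj(c,np.array([pt(52.5,-92.3,30),pt(52.5,-92.3,20)])))
i=c['frame'][130:310,200:450,::-1];cv2.imwrite('pics/c4.png',cv2.resize(i,None,fx=3.2,fy=3.2,interpolation=cv2.INTER_CUBIC))
E
```

```text
pos [654.2 -70.3 141. ] yaw -0.6363 q [ 0.09  0.54 -0.11  1.54  0.06  1.06 -2.23] t 8.25 F [-0.8 -0.6 -0.3] gap 40.1
shift mm [  0.1   0.1 -26.6] turn 0
[[323.41196182 229.88284587]] [[327.93471397 263.50226542]
 [323.88861865 248.59182897]]
```

Emit:
{"name": "play_rows", "arguments": {"series": [[0.04,0,0,0.003,0],[0.04,0,0,0.006,0],[0.04,0,0,0.009,0],[0.04,0,0,0.012,0],[0.04,0,0,0.014,0],[0.022,0,0,0.014,0],[0.022,0,0,0.014,0],[0.022,0,0,0.014,0]], "grip_force": 20}}

```text
clock: 9.3
position: [653.8, -70.5, 127.0]
orientation: [3.141, 0.0, -0.636]
contact_force: [-2.4, -1.2, 0.5]
finger_gap: 26.6
finger_force: 19.1
```

Emit:
{"name": "play_rows", "arguments": {"series": [[0.022,0,0,0,-7],[0.022,0,0,0,-14],[0.022,0,0,0,-21],[0.022,0,0,0,-28],[0.022,0,0,0,-35],[0.022,0,0,0,-42],[0.022,0,0,0,-49],[0.022,0,0,0,-49]]}}

```text
clock: 10.3
position: [653.6, -69.7, 128.0]
orientation: [-3.141, 0.0, 0.221]
contact_force: [-6.5, 1.8, 8.4]
finger_gap: 24.8
finger_force: 36.4
```

```bash
python3 - <<'E'
from m import *
s=env.state();print(s['wrist_torque'],s['finger_force'])
to(pt(52.5,-92.3,20))
c=env.capture('wrist');pickle.dump(c,open('w5.pkl','wb'))
i=c['frame'][130:310,200:450,::-1];cv2.imwrite('pics/c5.png',cv2.resize(i,None,fx=3.2,fy=3.2,interpolation=cv2.INTER_CUBIC))
# red pixels near knob top
f=c['frame'].astype(int);m=(f[:,:,0]>120)&(f[:,:,1]<80)&(f[:,:,2]<90)
m[:,:290]=0;m[:,360:]=0;v,u=np.nonzero(m[:300]);print(len(u),[ (a,b) for a,b in zip(u,v)][:60])
print(wproj(c,np.array([pt(52.5,-92.3,30)])))
E
```

```text
[-0.36375755  1.26775598 -0.38623322] 36.387845277786255
pos [653.6 -69.7 128. ] yaw 0.2206 q [ 0.23  0.57 -0.32  1.55  0.19  1.06 -1.49] t 10.3 F [-6.5  1.8  8.4] gap 24.8
shift mm [  0.3   0.8 -39.6] turn 0
26 [(np.int64(298), np.int64(274)), (np.int64(298), np.int64(275)), (np.int64(299), np.int64(275)), (np.int64(300), np.int64(275)), (np.int64(301), np.int64(275)), (np.int64(302), np.int64(275)), (np.int64(303), np.int64(275)), (np.int64(304), np.int64(275)), (np.int64(305), np.int64(275)), (np.int64(306), np.int64(275)), (np.int64(307), np.int64(275)), (np.int64(308), np.int64(275)), (np.int64(309), np.int64(275)), (np.int64(310), np.int64(275)), (np.int64(311), np.int64(275)), (np.int64(312), np.int64(275)), (np.int64(313), np.int64(275)), (np.int64(314), np.int64(275)), (np.int64(298), np.int64(276)), (np.int64(299), np.int64(276)), (np.int64(312), np.int64(276)), (np.int64(313), np.int64(276)), (np.int64(314), np.int64(276)), (np.int64(315), np.int64(276)), (np.int64(298), np.int64(277)), (np.int64(298), np.int64(278))]
[[320.3657135  276.22026843]]
```

```bash
python3 - <<'E'
from m import *
c=pickle.load(open('w5.pkl','rb'))
a=wray(c,g,np.array([298,275.5]),30);b=wray(c,g,np.array([315,276]),30);d=a-b
print(a,b,"angle cw from up",np.degrees(np.arctan2(-d[1],d[0])))
c=pickle.load(open('w3.pkl','rb'))
z=lambda x,y:np.array([x/4+230,y/4+150])
a=wray(c,g,z(310,453),30);b=wray(c,g,z(383,424),30);d=a-b
print(a,b,"before",np.degrees(np.arctan2(-d[1],d[0])))
E
```

```text
[ 45.19993422 -82.8198523 ] [ 50.8523035  -90.05263031] angle cw from up -128.00739641590727
[ 50.72622426 -78.95827565] [ 50.58122606 -90.3829064 ] before -89.27285711907324
```

Emit:
{"name": "play_rows", "arguments": {"series": [[0.042,0,0,0,0],[0.042,0,0,0,0],[0.042,0,0,0,10],[0.042,0,0,0,20],[0.042,0,0,0,30],[0.022,0,0,0,30],[0.022,0,0,0,30],[0.022,0,0,0,30]], "grip_force": 20}}

```text
clock: 11.35
position: [654.4, -70.3, 127.2]
orientation: [-3.141, -0.0, -0.302]
contact_force: [-0.1, 0.1, 1.8]
finger_gap: 25.1
finger_force: 19.7
```

Emit:
{"name": "play_rows", "arguments": {"series": [[0.022,0,0,0,-6],[0.022,0,0,0,-12],[0.022,0,0,0,-18],[0.022,0,0,0,-24],[0.022,0,0,0,-30],[0.042,0,0,0,-30],[0.042,0,0,0,-30],[0.042,0,0,-0.03,-30]]}}

```text
clock: 12.35
position: [652.1, -70.9, 154.9]
orientation: [-3.141, 0.005, 0.218]
contact_force: [0.1, 0.5, 0.7]
finger_gap: 42.3
finger_force: 0.0
```

```bash
python3 - <<'E'
from m import *
to(pt(52.5,-92.3,20))
c=env.capture('wrist');pickle.dump(c,open('w6.pkl','wb'))
f=c['frame'].astype(int);m=(f[:,:,0]>f[:,:,1]+60)&(f[:,:,0]>f[:,:,2]+60)
m[:,:290]=0;m[:,360:]=0;m[300:]=0
n,l,st,ce=cv2.connectedComponentsWithStats(m.astype(np.uint8))
for i in range(1,n):
    v,u=np.nonzero(l==i)
    if len(u)<8: continue
    P=np.array([wray(c,g,np.array([a,b]),30) for a,b in zip(u,v)]);o=P.mean(0);d=np.linalg.svd(P-o)[2][0]
    print(len(u),st[i],o,np.degrees(np.arctan2(-d[1],d[0])), "from centre",np.degrees(np.arctan2(-(o[1]+92.3),o[0]-52.5)))
E
```

```text
pos [652.1 -70.9 154.9] yaw 0.2178 q [ 0.23  0.54 -0.32  1.51  0.18  1.12 -1.48] t 12.35 F [0.1 0.5 0.7] gap 42.3
shift mm [  2.1  -0.  -12.7] turn 0
91 [297 248  20   9  91] [ 45.16924787 -86.60839134] -148.92048817271152 from centre -142.17417349361884
30 [290 285   3  13  30] [ -8.55918348 -92.66741346] 166.5265609981877 from centre 179.65523635483254
```

```bash
python3 - <<'E'
from m import *
p=pt(-4,62,28);q=pt(-4,62,23);p[2]=q[2]+1-38;print(p,q)
to(p+[0,0,50],g[2]+np.radians(20)); print(np.degrees(g[2]))
E
```

```text
[633.01520778  91.30150605 104.91858429] [635.465032    90.80314748 141.91858429]
pos [655.2 -70.6 160.8] yaw 0.2178 q [ 0.23  0.54 -0.32  1.51  0.18  1.12 -1.48] t 12.4 F [ 2.1 -0.1  4. ] gap 41.9
shift mm [  13.3 -162.9    5.9] turn 4.0
-11.498567239520037
```

Emit:
{"name": "play_rows", "arguments": {"series": [[0.05,0,0,-0.02,0],[0.05,0.002,-0.02,-0.02,2],[0.05,0.005,-0.05,-0.02,4],[0.05,0.008,-0.09,-0.02,4],[0.05,0.011,-0.125,-0.01,4],[0.05,0.013,-0.15,0.0,4],[0.05,0.013,-0.163,0.006,4],[0.05,0.013,-0.163,0.006,4]]}}

```text
clock: 13.4
position: [631.0, 91.9, 150.7]
orientation: [3.141, 0.001, 0.15]
contact_force: [0.6, -0.6, -0.4]
finger_gap: 50.2
finger_force: 0.0
```

```bash
python3 - <<'E'
from m import *
p=pt(-4,62,28);q=pt(-4,62,23);p[2]=q[2]+1-38
to(p,g[2]+np.radians(20))
c=env.capture('wrist');pickle.dump(c,open('w7.pkl','wb'))
print(wproj(c,np.array([pt(-4,62,34),pt(-4,62,7)])))
f=c['frame'].astype(int);m=((f[:,:,0]>f[:,:,1]+50)&(f[:,:,0]>f[:,:,2]+50)).astype(np.uint8);m[310:]=0
n,l,st,ce=cv2.connectedComponentsWithStats(m)
for i in range(1,n):
    if st[i][4]>8:print(st[i],ce[i])
E
```

```text
pos [631.   91.9 150.7] yaw 0.15 q [-0.01  0.52 -0.33  1.57  0.18  1.08 -1.81] t 13.4 F [ 0.6 -0.6 -0.4] gap 50.2
shift mm [ 1.9  0.9 45.8] turn 0.1
[[322.8998474  232.23940998]
 [329.7544694  201.64196748]]
[ 583    0   57   40 1153] [620.47354727  13.04249783]
[282 162  29  24 183] [295.40983607 173.84153005]
[306 220  16  12  81] [313.30864198 225.71604938]
[528 222   5   5  20] [529.9 224.3]
[540 246  16   7  52] [546.86538462 248.63461538]
[411 261  17  13 171] [419.15204678 267.26315789]
[479 283  11  17 154] [484.43506494 290.05844156]
```

Emit:
{"name": "play_rows", "arguments": {"series": [[0.05,0.002,0.001,0.01,0],[0.05,0.002,0.001,0.02,0],[0.05,0.002,0.001,0.03,0],[0.05,0.002,0.001,0.04,0],[0.05,0.002,0.001,0.045,0],[0.032,0.002,0.001,0.045,0],[0.032,0.002,0.001,0.045,0],[0.032,0.002,0.001,0.045,0]], "grip_force": 25}}

```text
clock: 14.45
position: [633.0, 91.5, 105.7]
orientation: [-3.141, 0.001, 0.15]
contact_force: [-0.6, 2.7, -8.0]
finger_gap: 37.3
finger_force: 25.0
```

Emit:
{"name": "play_rows", "arguments": {"series": [[0.032,0,0,0,6],[0.032,0,0,0,12],[0.032,0,0,0,18],[0.032,0,0,0,24],[0.032,0,0,0,30],[0.032,0,0,0,36],[0.032,0,0,0,40],[0.032,0,0,0,40]]}}

```text
clock: 15.45
position: [632.4, 91.8, 107.3]
orientation: [3.141, 0.001, -0.549]
contact_force: [-9.0, 1.5, 8.0]
finger_gap: 36.3
finger_force: 28.3
```

Emit:
{"name": "play_rows", "arguments": {"series": [[0.05,0,0,0,0],[0.05,0,0,0,0],[0.05,0,0,0,-10],[0.05,0,0,0,-20],[0.05,0,0,0,-30],[0.05,0,0,0,-40],[0.032,0,0,0,-40],[0.032,0,0,0,-40]]}}

```text
clock: 16.45
position: [633.9, 91.8, 106.8]
orientation: [-3.141, -0.001, 0.146]
contact_force: [-1.7, 2.7, 5.7]
finger_gap: 36.9
finger_force: 24.0
```

```bash
cat > cur.py <<'E'
from m import *
to(pt(-4,62,23),g[2]+np.radians(20))
c=env.capture('wrist');pickle.dump(c,open('w8.pkl','wb'))
f=c['frame'].astype(int);m=((f[:,:,0]>f[:,:,1]+50)&(f[:,:,0]>f[:,:,2]+50)).astype(np.uint8);m[310:]=0
y=((f[:,:,0]>110)&(f[:,:,1]>90)&(f[:,:,2]<f[:,:,0]*.45)).astype(np.uint8)
for k,mm,h in(("red",m,7),("yel",y,0)):
  n,l,st,ce=cv2.connectedComponentsWithStats(mm)
  for i in range(1,n):
    if st[i][4]<8: continue
    v,u=np.nonzero(l==i)
    q=wray(c,g,ce[i],h);d=q-[-4,62];r=np.hypot(*d)
    q2=wray(c,g,ce[i],34)-[-4,62]
    if r<75: print(k,st[i],"r",r.round(1),"ang",np.degrees(np.arctan2(-d[1],d[0])).round(1),"| as cap r",np.hypot(*q2).round(1),np.degrees(np.arctan2(-q2[1],q2[0])).round(1))
E
python3 cur.py
```

```text
pos [633.9  91.8 106.8] yaw 0.1458 q [-0.01  0.56 -0.32  1.61  0.2   1.   -1.82] t 16.45 F [-1.7  2.7  5.7] gap 36.9
shift mm [  1.4   1.3 -35.2] turn -0.1
red [296 172  23  36 261] r 31.1 ang -40.0 | as cap r 55.3 -22.9
red [308 256  14  15 100] r 37.1 ang 177.9 | as cap r 7.8 -45.1
yel [364 136  40  40 829] r 53.8 ang 7.3 | as cap r 76.6 -2.2
```

Emit:
{"name": "play_rows", "arguments": {"series": [[0.032,0,0,0,6],[0.032,0,0,0,12],[0.032,0,0,0,18],[0.032,0,0,0,24],[0.032,0,0,0,30],[0.032,0,0,0,36],[0.032,0,0,0,40],[0.032,0,0,0,40]]}}

```text
clock: 17.5
position: [633.8, 91.1, 107.0]
orientation: [-3.141, -0.001, -0.552]
contact_force: [-3.5, 1.5, 8.4]
finger_gap: 36.7
finger_force: 29.7
```

```bash
python3 cur.py
```

```text
pos [633.8  91.1 107. ] yaw -0.5521 q [-0.13  0.54 -0.15  1.63  0.09  0.98 -2.43] t 17.5 F [-3.5  1.5  8.4] gap 36.7
shift mm [  1.5  -0.6 -34.9] turn -40.1
red [266 187  34  29 282] r 30.6 ang -16.1 | as cap r 55.1 0.0
red [308 260  18  12 104] r 36.5 ang -160.4 | as cap r 7.9 -20.5
yel [276 125  31  41 853] r 53.6 ang 6.7 | as cap r 77.3 8.9
```

Emit:
{"name": "play_rows", "arguments": {"series": [[0.05,0,0,0,0],[0.05,0,0,0,0],[0.05,0,0,0,-10],[0.05,0,0,0,-20],[0.05,0,0,0,-30],[0.05,0,0,0,-35],[0.032,0,0,0,-35],[0.032,0,0,0,-35]]}}

```text
clock: 18.55
position: [633.6, 91.7, 106.3]
orientation: [-3.141, -0.0, 0.06]
contact_force: [-1.3, 2.8, 2.4]
finger_gap: 36.8
finger_force: 24.4
```

```bash
python3 cur.py
```

```text
pos [633.6  91.7 106.3] yaw 0.06 q [-0.03  0.56 -0.3   1.62  0.19  0.99 -1.9 ] t 18.55 F [-1.3  2.8  2.4] gap 36.8
shift mm [  1.8   1.  -35.6] turn -5.1
red [322 170   9  37 263] r 31.1 ang -16.6 | as cap r 57.2 -11.7
red [317 257   8  15  98] r 36.7 ang 174.7 | as cap r 7.2 -20.4
yel [355 131  38  41 844] r 53.7 ang 7.3 | as cap r 77.1 -0.9
yel [323 174   1   9   9] r 31.3 ang -20.6 | as cap r 61.9 -12.7
yel [328 186   1  10  10] r 22.9 ang -16.9 | as cap r 56.2 -10.9
yel [324 190   1   8   8] r 20.7 ang -23.0 | as cap r 54.5 -12.3
```

Emit:
{"name": "play_rows", "arguments": {"series": [[0.032,0,0,0,6],[0.032,0,0,0,12],[0.032,0,0,0,18],[0.032,0,0,0,23],[0.032,0,0,0,27],[0.032,0,0,0,30],[0.032,0,0,0,33],[0.032,0,0,0,33]]}}

```text
clock: 19.6
position: [633.2, 91.4, 106.7]
orientation: [3.142, 0.0, -0.516]
contact_force: [-4.7, 0.7, 7.3]
finger_gap: 36.5
finger_force: 29.2
```

```bash
python3 cur.py
```

```text
pos [633.2  91.4 106.7] yaw -0.5157 q [-0.12  0.54 -0.16  1.63  0.1   0.98 -2.4 ] t 19.6 F [-4.7  0.7  7.3] gap 36.5
shift mm [  2.3  -0.6 -35.2] turn -38.0
red [295 173  18  36 262] r 30.7 ang 3.0 | as cap r 56.6 7.0
red [317 255  11  16  95] r 35.3 ang -167.6 | as cap r 7.5 0.4
yel [281 122  30  42 858] r 53.6 ang 6.8 | as cap r 77.3 8.3
```

Emit:
{"name": "play_rows", "arguments": {"series": [[0.032,0,0,0,2],[0.032,0,0,0,4],[0.032,0,0,0,6],[0.032,0,0,0,6],[0.05,0,0,0,6],[0.05,0,0,0,6],[0.05,0,0,-0.03,6],[0.05,0,0,-0.06,6]]}}

```text
clock: 20.65
position: [633.4, 90.5, 166.2]
orientation: [3.14, 0.0, -0.62]
contact_force: [0.3, 0.3, 0.6]
finger_gap: 50.1
finger_force: 0.0
```

```bash
python3 cur.py; python3 - <<'E'
from m import *
c=pickle.load(open('w8.pkl','rb'));
i=c['frame'][90:290,220:420,::-1];cv2.imwrite('pics/c8.png',cv2.resize(i,None,fx=3,fy=3,interpolation=cv2.INTER_CUBIC))
E
```

```text
pos [633.4  90.5 166.2] yaw -0.6197 q [-0.14  0.49 -0.13  1.56  0.07  1.1  -2.48] t 20.65 F [0.3 0.3 0.6] gap 50.1
shift mm [ 1.5 -1.5 24.3] turn -44.0
red [299 157  14  27 150] r 29.6 ang 6.3 | as cap r 52.0 8.7
red [318 215   8  14  66] r 25.9 ang -166.4 | as cap r 6.1 1.1
yel [281 122  24  31 468] r 53.3 ang 6.3 | as cap r 75.4 8.3
```

View pics/c8.png

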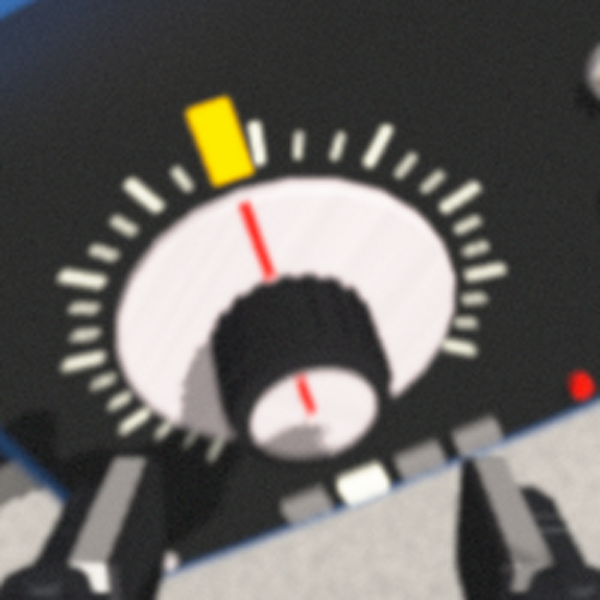

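```bash
python3 - <<'E'
from m import *
p=case2w(g,np.array([-97,-92.2,88.]));print(p)
to(p,g[2])
E
```

```text
[548.83510489 -48.93227907  88.        ]
pos [635.7  91.  170.9] yaw -0.6198 q [-0.14  0.48 -0.13  1.55  0.07  1.1  -2.48] t 20.7 F [1.5 0.4 2.8] gap 50.5
shift mm [ 10.6 164.3  82.9] turn -24.0
```

Emit:
{"name": "play_rows", "arguments": {"series": [[0.05,0,0,-0.01,0],[0.0,0,0.02,-0.01,-5],[0.0,0.002,0.05,-0.01,-12],[0.0,0.005,0.085,-0.01,-18],[0.0,0.008,0.12,-0.01,-24],[0.0,0.01,0.15,0.0,-24],[0.0,0.011,0.164,0.01,-24],[0.0,0.011,0.164,0.01,-24]]}}

```text
clock: 21.7
position: [546.5, -49.6, 155.0]
orientation: [3.141, 0.002, -0.201]
contact_force: [0.2, -0.4, -0.2]
finger_gap: 0.1
finger_force: 0.0
```

```bash
python3 - <<'E'
from m import *
p=case2w(g,np.array([-97,-92.2,88.]));to(p,g[2])
c=env.capture('wrist');pickle.dump(c,open('w9.pkl','wb'))
f=c['frame'].astype(int);m=((f[:,:,0]>f[:,:,1]+70)&(f[:,:,0]>f[:,:,2]+70)).astype(np.uint8);m[310:]=0
n,l,st,ce=cv2.connectedComponentsWithStats(m)
for i in range(1,n):
    if st[i][4]>20:
        print(st[i],ce[i],"at n29",wray(c,g,ce[i],22).round(1))
print(wproj(c,np.array([pt(-33.3,-92.2,29),pt(-29,-92.2,14)])))
E
```

```text
pos [546.5 -49.6 155. ] yaw -0.2015 q [ 0.15  0.36 -0.21  1.8   0.09  0.99 -1.87] t 21.7 F [ 0.2 -0.4 -0.2] gap 0.1
shift mm [ 2.1 -1.1 67. ] turn -0.0
[299  51  20  18 123] [308.64227642  59.54471545] at n29 [ 43.7 -85.4]
[106  84  10  27 103] [110.66019417  96.85436893] at n29 [32.6 45.6]
[ 97 139   7  13  41] [100.26829268 144.92682927] at n29 [-5.4 74.9]
[314 153  14  26 328] [320.46646341 165.56707317] at n29 [-31.9 -91.4]
[232 157  17  17 218] [240.83944954 165.14220183] at n29 [-30.8 -36.4]
[216 189   8   9  61] [219.54098361 192.85245902] at n29 [-58.1 -14. ]
[[321.64778018 174.06755303]
 [321.70488178 154.87826446]]
```

Emit:
{"name": "play_rows", "arguments": {"series": [[0.0,0.002,-0.001,0.012,0],[0.0,0.002,-0.001,0.024,0],[0.0,0.002,-0.001,0.036,0],[0.0,0.002,-0.001,0.046,0],[0.0,0.002,-0.001,0.055,0],[0.0,0.002,-0.001,0.061,0],[0.0,0.002,-0.001,0.066,0],[0.0,0.002,-0.001,0.066,0]]}}

```text
clock: 22.75
position: [549.4, -48.4, 89.9]
orientation: [3.141, 0.0, -0.2]
contact_force: [0.6, 0.3, 0.4]
finger_gap: -0.3
finger_force: 0.0
```

```bash
python3 - <<'E'
from m import *
to(case2w(g,np.array([-69,-92.2,88.])),g[2])
c=env.capture('wrist')
f=c['frame'].astype(int);m=((f[:,:,0]>f[:,:,1]+70)&(f[:,:,0]>f[:,:,2]+70)).astype(np.uint8);m[310:]=0
n,l,st,ce=cv2.connectedComponentsWithStats(m)
for i in range(1,n):
    if st[i][4]>20 and abs(ce[i][0]-320)<40: print(st[i],ce[i])
print(wproj(c,np.array([pt(-33.3,-92.2,29),pt(-29,-92.2,14)])))
i=c['frame'][130:290,220:420,::-1];cv2.imwrite('pics/c9.png',cv2.resize(i,None,fx=3,fy=3,interpolation=cv2.INTER_CUBIC))
E
```

```text
pos [549.4 -48.4  89.9] yaw -0.1999 q [ 0.14  0.44 -0.21  1.86  0.12  0.85 -1.89] t 22.75 F [0.6 0.3 0.4] gap -0.3
shift mm [27.5  0.6  1.9] turn 0.0
[291  21  33  30 334] [306.91017964  35.65269461]
[314 179  20  36 640] [323.875     196.5265625]
[[324.76873548 209.41080008]
 [324.73718481 180.41837905]]
```

Emit:
{"name": "play_rows", "arguments": {"series": [[0.0,0.004,0,0,0],[0.0,0.008,0,0,0],[0.0,0.011,0,0,0],[0.0,0.014,0,0,0],[0.0,0.017,0,0,0],[0.0,0.02,0,0,0],[0.0,0.023,0,0,0],[0.0,0.025,0,0,0]]}}

```text
clock: 23.8
position: [565.3, -51.7, 89.2]
orientation: [3.139, 0.016, -0.199]
contact_force: [-35.2, 6.9, 27.9]
finger_gap: 0.4
finger_force: 17.8
```

```bash
cat > sw.py <<'E'
from m import *
to(case2w(g,np.array([-69,-92.2,88.])),g[2])
c=env.capture('wrist')
f=c['frame'].astype(int);m=((f[:,:,0]>f[:,:,1]+70)&(f[:,:,0]>f[:,:,2]+70)).astype(np.uint8);m[310:]=0
n,l,st,ce=cv2.connectedComponentsWithStats(m)
for i in range(1,n):
    if st[i][4]>20 and abs(ce[i][0]-320)<40: print(st[i],ce[i])
for th in(-16,0,11,16):
    a=np.radians(th);print(th,wproj(c,np.array([pt(-25+k*np.sin(a),-92.2,k*np.cos(a)) for k in(15,22.5,30)])).round(1).tolist())
cv2.imwrite('pics/c10.png',cv2.resize(c['frame'][110:290,220:420,::-1],None,fx=3,fy=3,interpolation=cv2.INTER_CUBIC))
E
python3 sw.py
```

```text
pos [565.3 -51.7  89.2] yaw -0.1987 q [ 0.14  0.47 -0.2   1.81  0.12  0.89 -1.88] t 23.8 F [-35.2   6.9  27.9] gap 0.4
shift mm [11.3  0.5  1.2] turn 0.1
[291  76  34  29 345] [307.55072464  90.17971014]
[315 212  19  34 579] [323.92227979 228.7253886 ]
-16 [[324.7, 214.3], [324.8, 228.3], [324.8, 242.9]]
0 [[324.8, 209.8], [324.9, 221.9], [324.9, 234.8]]
11 [[324.9, 205.5], [325.0, 215.5], [325.1, 226.3]]
16 [[324.9, 203.3], [325.0, 212.1], [325.1, 221.7]]
```

Emit:
{"name": "play_rows", "arguments": {"series": [[0.0,-0.012,0,0,0],[0.0,-0.012,0,0,0],[0.0,-0.0095,0,0,0],[0.0,-0.0065,0,-0.003,0],[0.0,-0.003,0,-0.0055,0],[0.0,0.001,0,-0.0075,0],[0.0,0.005,0,-0.009,0],[0.0,0.007,0,-0.009,0]]}}

```text
clock: 24.85
position: [577.7, -54.2, 98.2]
orientation: [3.141, 0.007, -0.2]
contact_force: [-17.7, 3.3, 10.9]
finger_gap: 0.2
finger_force: 9.0
```

```bash
python3 sw.py
```

```text
pos [577.7 -54.2  98.2] yaw -0.1997 q [ 0.15  0.48 -0.2   1.78  0.11  0.91 -1.88] t 24.85 F [-17.7   3.3  10.9] gap 0.2
shift mm [-1.3  0.6 10.2] turn 0.1
[294 115  30  26 272] [308.55882353 127.44852941]
[315 215  19  29 469] [323.65458422 229.59061834]
-16 [[324.5, 229.9], [324.5, 243.1], [324.5, 256.6]]
0 [[324.5, 226.1], [324.6, 237.6], [324.6, 249.8]]
11 [[324.5, 222.3], [324.6, 232.0], [324.7, 242.4]]
16 [[324.6, 220.4], [324.6, 229.0], [324.7, 238.3]]
```

Emit:
{"name": "play_rows", "arguments": {"series": [[0.0,0.002,0,0,0],[0.0,0.003,0,0,0],[0.0,0.003,0,0,0],[0.0,-0.005,0,0,0],[0.0,-0.02,0,0,0],[0.0,-0.03,0,-0.02,0],[0.0,-0.03,0,-0.05,0],[0.0,-0.03,0,-0.08,0]]}}

```text
clock: 25.9
position: [551.8, -48.8, 181.6]
orientation: [-3.141, -0.002, -0.2]
contact_force: [-0.5, -0.4, -0.2]
finger_gap: -0.1
finger_force: 0.0
```

Emit:
{"name": "play_rows", "arguments": {"series": [[0.0,0,0,-0.04,0],[0.0,0,0,-0.06,0],[0.0,0,0,-0.06,0],[0.0,0,0,-0.06,0],[0.0,0,0,-0.06,0],[0.0,0,0,-0.06,0],[0.0,0,0,-0.06,0],[0.0,0,0,-0.06,0]]}}

```text
clock: 26.9
position: [551.5, -48.8, 238.9]
orientation: [3.142, 0.0, -0.2]
contact_force: [-0.2, 0.3, 0.2]
finger_gap: -0.1
finger_force: 0.0
```

```bash
python3 sw.py; python3 cur.py; python3 - <<'E'
from m import *
c=pickle.load(open('w8.pkl','rb'));print(wproj(c,np.array([pt(0,0,0)])))
f=c['frame'].astype(int);m=((f[:,:,0]>f[:,:,1]+60)&(f[:,:,0]>f[:,:,2]+60)).astype(np.uint8);m[310:]=0
n,l,st,ce=cv2.connectedComponentsWithStats(m)
for i in range(1,n):
    q=wray(c,g,ce[i],30)-[52.5,-92.3]
    if st[i][4]>8 and np.hypot(*q)<16: print("level",np.hypot(*q),np.degrees(np.arctan2(-q[1],q[0])))
E
```

```text
pos [551.5 -48.8 238.9] yaw -0.1999 q [ 0.16  0.3  -0.22  1.67  0.07  1.18 -1.85] t 26.9 F [-0.2  0.3  0.2] gap -0.1
shift mm [ 25.4   0.7 150.9] turn 0.0
[310  77  13  11  56] [316.375       82.44642857]
[318 137  12  14 122] [323.41803279 143.79508197]
-16 [[324.0, 147.1], [324.0, 153.5], [324.0, 160.0]]
0 [[324.0, 144.0], [324.0, 148.8], [324.0, 153.8]]
11 [[324.0, 141.4], [324.0, 144.9], [324.0, 148.5]]
16 [[324.0, 140.2], [324.0, 142.9], [324.0, 145.8]]
pos [551.5 -48.8 239. ] yaw -0.1999 q [ 0.16  0.3  -0.22  1.67  0.07  1.18 -1.85] t 26.95 F [-0.7  0.9 -0.8] gap 0.1
shift mm [  54.6 -153.5   97.1] turn -20.0
red [163  91   7  22  87] r 29.9 ang 7.1 | as cap r 47.9 24.9
red [157 132   5  11  38] r 21.8 ang -121.4 | as cap r 7.0 3.0
yel [159  67  11  21 202] r 53.2 ang 5.8 | as cap r 71.4 20.8
yel [166 103   2   8   8] r 20.3 ang -4.1 | as cap r 43.0 26.8
[[228.55563059 115.83273979]]
level 8.666079927246827 -133.95062039856924
```

```bash
python3 -c "
from cell import env
print(env.job_done())"
```

```text
the job is handed in; nothing more can be done
None
```

I've handed the job in, but the system gave no verdict. By the last camera readings, the level knob is at its zero stop, the dial line is within about 2° of the tape centre, the output switch is fully on, and the arm is clear of everything; I didn't re-measure the bystanders.

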